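Free a seized hinge pin and strip the hinge

TASK

The hinge pin of the loose green hinge block has seized in its bore. Free it by twisting it back and forth while you pull it up by its flat head - gently enough that the block stays standing on the bench and is not dragged about - then draw the flat steel link edge-on out of the fork, and put both the pin and the link down inside the rectangular steel pan, which stays upright. Leave everything else on the bench where it is.

Things in the scene. Friction and masses are not known exactly. Their poses are not given: they have to be found in the camera images.
- hinge_block: green cast hinge block, 2.4 kg, standing loose on four grippy rubber feet 3 mm thick (not bolted down). Origin on the bore axis at bench height; z up along the bore, x the way the link points (the link may be swung up to 0.25 rad either way). Base plate: top at z 12 mm, x -62 to +88 mm, y +-55 mm.
- fork_slot (a point): on the bore axis of the hinge block, at the floor of the fork's slot, 42 mm above the block's origin; axes as those of the block. Slot 13 mm high, open to +x and both sides. Lower lug z 12 to 42 mm, upper lug 55 to 73 mm above the bench, both x +-30, y +-27 mm; a web closes the back (x -54 to -28 mm, to z 73 mm).
- hinge_pin: dark steel hinge pin, 97 mm long, 0.16 kg, upright through both lugs and the link's eye. Shank 16 mm thick, reaching 58 mm below the origin; collar 26 mm across, 5 mm thick, seated on the upper lug; above it a flat tab head 26 mm wide (pin x), 14 mm thick (pin y), 34 mm high. Origin on the axis under the collar; z towards the head. Seized: see pin_foot.
- pin_head (a point): point on the pin's axis in its flat head, 24 mm above the pin's origin (the flat runs from 19 mm below to 15 mm above this point); axes as those of the pin
- pin_foot (a point): lower end of the shank, on its axis. The pin is seized by dry friction in both lugs: a straight pull takes 31 to 42 N and so only lifts block and link (27 N); a lifted block turns with the pin. While the pin is kept turning (about 0.3 N m) it yields: 2.5 mm of rise in a slow 1.5 rad swing takes 5 to 16 N. Risen 12 mm it is free of the lower lug, with half the friction left; out after 58 mm.
- link: flat steel link, 156 mm long, 36 mm wide, 10 mm thick, 0.36 kg, held in the fork's slot and reaching out freely over the base plate, its outer end some 3 degrees low. An eye at each end; origin in the centre of the eye in the fork (hole 19 mm), at the underside; x along the link towards the outer eye, z up. It reaches from x -18 to +138 mm.
- link_mid (a point): middle of the link, 60 mm along it from the link's origin, at half its thickness; axes as those of the link
- pan: grey deep rectangular steel pan, 189 x 264 x 75 mm (x, y, z), 0.45 kg, loose. Origin at the centre of its underside. Walls slope; the inner floor is about 150 x 220 mm and lies 9 mm above the origin.
- spanner: bystander: steel open-ended spanner, 166 mm long; origin at the centre of its underside
- screwdriver: bystander: screwdriver with a red handle, 195 mm long; origin at the centre of its underside
- tape_roll: bystander: roll of brown tape, 96 mm across, 24 mm high, lying flat; origin at the centre of its underside
- wash_bottle: bystander: white wash bottle with a red cap and bent spout, 225 mm high; origin at the centre of its underside
- jar_salt: bystander: screw-top jar with a black lid, 91 mm high; origin at the centre of its underside
- marker: bystander: black and white felt marker, 135 mm long; origin at the centre of its underside
- beaker_250: bystander: small clear beaker, 73 mm across, 94 mm high; origin at the centre of its underside

How it is judged:
By the outcome, as a careful person would: the job done as asked, in the order asked, and still so for the second after the job is handed in, with the robot touching nothing.
It also fails if it takes over 72 s, if anything falls off the work surface, if the arm or the gripper's body presses on something with over 40 N, if the wrist force passes 120 N, or if a joint passes its speed limit or range.

ROBOT

A 7-joint arm with a two-finger parallel gripper is mounted at the origin on the work surface; the furniture and walls round the work are solid. World frame = base frame: x ahead of the robot, y to its left, z up, the work surface at z = 0. Lengths are in mm, angles in rad, forces in N, time in s.
With the tool pointing down it reaches from about 350 to 900 mm from the base axis. Payload 8.1 kg.
Tool frame: the origin (TCP) lies on the front face of the gripper's body, between the roots of the fingers; the fingertips stand 66 mm ahead of it and the grasp point (between the pads) lies 47 mm ahead of it; x points along the fingers, y is the direction in which the jaws open and shut, and the axes are right-handed (so a half turn about x gives the same grasp; the last joint's range is limited). The gripper opens to 92 mm and grips with 3 to 60 N. Pads are 19 mm wide; open, the fingers measure 130 mm over their backs; the gripper's body (75 mm by 190 mm) begins 47 mm behind the grasp point.
Start: joints at [-1.361, 0.434, 0.025, 1.573, -0.012, 1.134, -0.075], TCP at [192.353, 594.675, 292.242] pointing down, gripper open.
Joint ranges: [-2.62, 2.62], [-0.44, 2.09], [-1.27, 1.32], [0.08, 2.57], [-1.32, 4.46], [0.12, 2], [-2.74, 2.74]. Speed limits (rad/s): [2.22, 2.22, 3.01, 3.01, 3.14, 3.14, 3.14].

INTERFACE

Orientations are given as a rotation vector (axis times angle).
In Python, from cell import manip gives the robot as it stands. The module is installed in compiled form; this text tells all that it offers.
- The arm moves only by the shell command python3 -m handwheel 'ROWS' [OPENING] [FORCE]. ROWS is JSON, a list that holds one entry, the list of rows, each a list of 6 numbers: the shift along the world's x, y, z in m, then the turn, a rotation vector about the world's x, y, z in rad. In form: [[[dx, dy, dz, wx, wy, wz], ...]]. A call has 1 to 10 rows; each row shifts and turns the commanded pose from where the row before left it; what a row does not reach is not made up. A row lasts 1/10 s, in which the tool goes at most 50 mm and 8.59 degrees, less where a joint would pass 70% of its speed; a pose out of reach is approached as far as the arm can. A call is refused whole if a number of a shift passes 0.05 or a number of a turn 0.15, either way. A call with a gripper value outside its range is refused whole. OPENING is the opening, from 0 (shut) to 1 (fully open), set as the call begins (- or left out, the last holds). The fingers move at their own pace and stop on an object; FORCE is the grip in N (left out, the last holds). Time passes only in rows, so rows that do not move let the fingers close. It gives the time, the measured TCP pose, the force and the opening at its end, in the units of the state.
- manip.get_obs(): the state, without advancing time (a new reading comes with each control period).
- manip.snapshot(name): name is "side" or "top"; returns a dict with "frame" (400x640x3 uint8, blue, green, red), "intrinsics" (3x3 intrinsics, pixels), "k1" (the pictures are not rectified: a ray, as slopes to the right and down, at radius r is drawn at 1 + k1 r^2 times it, then the intrinsics apply), "eye" and "orientation" of the camera in the world. Camera axes: x right, y up, looking along -z (the intrinsics and any distortion apply to the point x, -y, -z); pixel columns grow to the right and rows downward; lengths in mm; the calibration is good to about 2 mm. A picture is of the moment at which its call begins. There is no depth.
- manip.finish_job(): hands the job in, once; it reports no verdict.
The state is a dict: "time": time; "joint_positions": joint angles; "joint_velocities": joint speeds; "joint_torque": joint torques, N m; "eef_pos": TCP position; "tcp_rot": TCP orientation; "force": force on the tool from outside, world axes, zero at the start; "wrist_torque": the same for the moment, N m; "gripper_width": finger opening in mm.
Only numpy, scipy, OpenCV 4.12 (cv2) and the standard library are available. Lean on these libraries where they do the work, as an engineer would, in place of code of your own. Each camera call takes 0.05 s, during which the arm holds its last target. There are 200 camera calls.

## Working session

There is one attempt and no reset: what is moved stays moved. The work goes in short steps, Python scripts to look and compute and a shell command to move; the robot and the scene stay as the last step left them, time stands still between calls to the robot, and variables do not carry over. Pictures are saved under pics/ and viewed, on a budget of 10 in all, crops included, one or two more only if the job needs it, and the job is handed in when it is done.

```bash
mkdir -p pics
cat > h.py <<'E'
import numpy as np, cv2
from cell import manip
from scipy.spatial.transform import Rotation as R
def snap(n):
    s=manip.snapshot(n); return s
def rot(s):
    o=np.array(s["orientation"],float)
    return o if o.shape==(3,3) else (R.from_rotvec(o) if o.size==3 else R.from_quat(o)).as_matrix()
def ray(s,u,v):
    K=np.array(s["intrinsics"]);k1=float(s["k1"])
    p=cv2.undistortPoints(np.array([[[u,v]]],float),K,np.array([k1,0,0,0,0.]))[0,0]
    d=rot(s)@np.array([p[0],-p[1],-1]);return np.array(s["eye"],float),d
def onz(s,u,v,z):
    e,d=ray(s,u,v);return e+d*(z-e[2])/d[2]
def proj(s,P):
    c=rot(s).T@(np.array(P,float)-np.array(s["eye"]));x=c[0]/-c[2];y=-c[1]/-c[2];r2=x*x+y*y
    f=1+s["k1"]*r2;K=np.array(s["intrinsics"]);return K[0,0]*x*f+K[0,2],K[1,1]*y*f+K[1,2]
def tri(s1,p1,s2,p2):
    a,d=ray(s1,*p1);b,e=ray(s2,*p2);t=np.linalg.lstsq(np.c_[d,-e],b-a,rcond=None)[0]
    return (a+d*t[0]+b+e*t[1])/2,np.linalg.norm(a+d*t[0]-b-e*t[1])
E
python3 - <<'E'
from h import *
o=manip.get_obs();print(o)
for n in("top","side"):
    s=snap(n);cv2.imwrite(f"pics/{n}0.png",s["frame"]);print({k:s[k] for k in s if k!="frame"})
    import pickle;pickle.dump(s,open(f"{n}0.pkl","wb"))
E
```

```text
{'time': 0.0, 'joint_positions': array([-1.36061083,  0.43524693,  0.02496608,  1.57411382, -0.01162509,
        1.13399529, -0.07513108]), 'joint_velocities': array([-0.00138197,  0.00083781, -0.00126853,  0.00043242, -0.00162574,
       -0.00083356,  0.00126383]), 'joint_torque': array([-4.48795718e-04, -6.67844152e+01,  9.84706990e-01, -3.14461577e+01,
       -6.06430555e-02,  4.31045028e-02,  1.57112772e-04]), 'eef_pos': array([192.22659821, 594.26632322, 291.4234621 ]), 'tcp_rot': array([ 0.24429609,  1.55694262, -0.24683817]), 'force': array([-0.55616609, -0.21435202,  0.08438013]), 'wrist_torque': array([ 0.05239391, -0.01812974, -0.02267688]), 'gripper_width': 91.81210911143977}
{'intrinsics': array([[415.07658576,   0.        , 319.2267212 ],
       [  0.        , 415.07658576, 201.68826643],
       [  0.        ,   0.        ,   1.        ]]), 'k1': -0.014696927109594476, 'eye': array([ 341.98283854,  -36.46503857, 1370.66433121]), 'orientation': array([ 0.0759155 , -0.11278856, -1.55605348])}
{'intrinsics': array([[462.53943617,   0.        , 323.32548532],
       [  0.        , 462.53943617, 194.4915654 ],
       [  0.        ,   0.        ,   1.        ]]), 'k1': -0.0746828821948845, 'eye': array([ 385.38928993,  840.08493075, 1331.39382345]), 'orientation': array([ 0.06770208, -0.91898679, -2.89059682])}
```

View pics/top0.png

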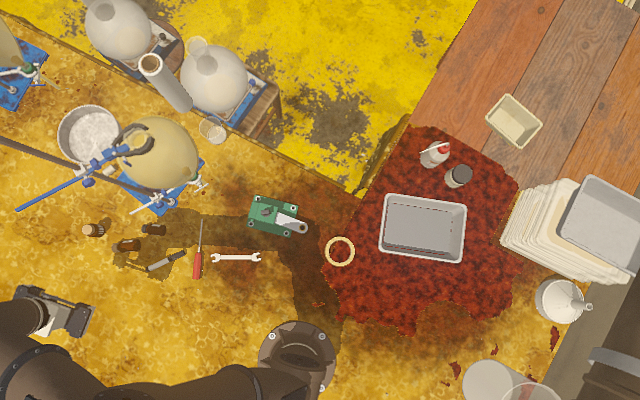

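View pics/side0.png

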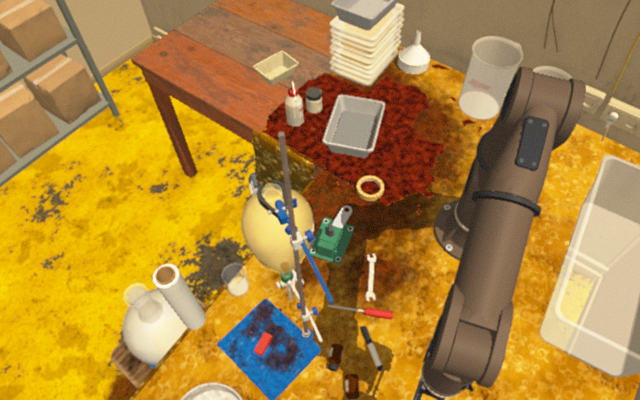

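Top: block at about (272,215) with its link to the lower right, pan at (423,228), tape at (340,250). Side: block at (332,238), pan at (354,125). A flask stand stands left of the block. I'll crop in on the block.

Run:
```python
from h import *; import pickle
t=pickle.load(open("top0.pkl","rb"));s=pickle.load(open("side0.pkl","rb"))
a=cv2.resize(t["frame"][180:250,235:325],None,fx=6,fy=6,interpolation=cv2.INTER_CUBIC)[:, :400+140]
b=cv2.resize(s["frame"][195:265,305:365],None,fx=6,fy=6,interpolation=cv2.INTER_CUBIC)
a=cv2.resize(t["frame"][185:245,240:313],(438,360),interpolation=cv2.INTER_CUBIC)
b=cv2.resize(s["frame"][203:263,305:365],(360,360),interpolation=cv2.INTER_CUBIC)
cv2.imwrite("pics/crop.png",np.hstack([a,b]))
for n,u,v in(("block",268,212),("linkend",303,228),("pan",423,228),("tape",340,250),("flask",160,150),("flaskbase",160,195),("bottle",435,155)):
    print(n,onz(t,u,v,0).round(),onz(t,u,v,80).round())
# pan corners rim z75
for p in((384,195),(467,202),(463,263),(379,254)):print(onz(t,*p,75).round())
```

```text
block [471. 101.   0.] [464.  93.  80.]
linkend [420. -15.   0.] [415. -16.  80.]
pan [ 425. -414.    0.] [ 420. -392.   80.]
tape [ 349. -138.    0.] [ 349. -132.   80.]
flask [675. 468.   0.] [656. 439.  80.]
flaskbase [523. 460.   0.] [512. 431.  80.]
bottle [ 673. -460.    0.] [ 654. -435.   80.]
[ 523. -271.   75.]
[ 505. -536.   75.]
[ 312. -517.   75.]
[ 338. -254.   75.]
```

View pics/crop.png

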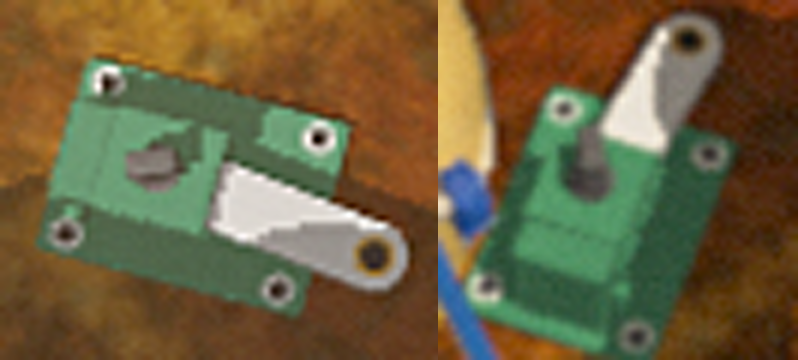

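Crop: pin head top at crop (152,162), its flat running roughly left-right with a slight upward tilt; link's outer eye at (373,256); base-plate corners at (90,57), (350,125), (300,315), (38,248). In the side crop the head top is at (591,137).

Run:
```python
from h import *; import pickle
t=pickle.load(open("top0.pkl","rb"));s=pickle.load(open("side0.pkl","rb"))
T=lambda x,y:(240+x/6-.4,185+y/6-.4); S=lambda x,y:(305+(x-438)/6-.4,203+y/6-.4)
C=[onz(t,*T(*p),12) for p in((90,57),(350,125),(300,315),(38,248))];C=np.array(C)
print(C.round()); f=(C[1]+C[2]-C[0]-C[3])/2;print("len",np.linalg.norm(f),"yaw",np.arctan2(f[1],f[0]));
o=C.mean(0)-13*f/np.linalg.norm(f);print("block origin",o)
print("headtop",onz(t,*T(152,160),112),tri(t,T(152,160),s,S(591,135)))
print("headside",onz(s,*S(591,135),112))
a,b=onz(t,*T(127,167),112),onz(t,*T(178,157),112);print("tab",a,b,np.arctan2(*(b-a)[1::-1]))
e=onz(t,*T(373,256),45);print("eye",e,"side",onz(s,*S(689,40),45),"linkyaw",np.arctan2(*(e-o)[1::-1]))
r=R.from_rotvec(manip.get_obs()["tcp_rot"]).as_matrix();print(r.round(3))
# hsv side-pan floor
```

```text
[[529. 146.  12.]
 [493.   2.  12.]
 [389.  28.  12.]
 [423. 171.  12.]]
len 147.3667815191336 yaw -1.8111020365041406
block origin [461.65015704  99.26563825  12.        ]
headtop [462.78269267  99.39202829 112.        ] (array([462.65400715,  98.93587692, 116.13975538]), np.float64(0.535333302212231))
headside [463.18596646  96.38432832 112.        ]
tab [459.05362503 111.91722131 112.        ] [464.48733558  86.29648793 112.        ] -1.3618103788575606
eye [419.5302976  -11.97409628  45.        ] side [420.01679038 -11.8525285   45.        ] linkyaw -1.93275476920173
[[-0.     0.308  0.951]
 [-0.001  0.951 -0.308]
 [-1.    -0.001  0.   ]]
```

```bash
python3 -m handwheel '[[[0.023,-0.042,-0.004,0,0,-0.09],[0.023,-0.042,-0.004,0,0,-0.09],[0.023,-0.042,-0.004,0,0,-0.09],[0.023,-0.042,-0.004,0,0,-0.09],[0.023,-0.042,-0.004,0,0,-0.09],[0.023,-0.042,-0.004,0,0,-0.09],[0.023,-0.042,-0.004,0,0,-0.09],[0.023,-0.042,-0.004,0,0,-0.09],[0.023,-0.042,-0.004,0,0,-0.09],[0.023,-0.042,-0.004,0,0,-0.09]]]' 1 30
python3 - <<'E'
from h import *
o=manip.get_obs();print(o["joint_positions"].round(2));print(R.from_rotvec(o["tcp_rot"]).as_matrix().round(3))
E
```

```text
time: 1.1
eef_pos: [422.7, 172.8, 252.1]
tcp_rot: [0.944, 1.356, -0.944]
force: [0.7, 0.8, -0.3]
gripper_width: 91.9
[-0.83  0.2   0.38  2.04 -0.1   0.91 -0.04]
[[ 0.     0.938  0.347]
 [ 0.     0.347 -0.938]
 [-1.     0.    -0.   ]]
```

```bash
python3 -m handwheel '[[[0.008,-0.015,-0.01,0,0,-0.03],[0.008,-0.015,-0.01,0,0,-0.03],[0.008,-0.015,-0.01,0,0,-0.03],[0.008,-0.015,-0.01,0,0,-0.03],[0.0078,-0.014,-0.01,0,0,-0.025],[0,0,0,0,0,0],[0,0,0,0,0,0]]]'
python3 - <<'E'
from h import *
a=snap("top")["frame"][175:255,225:325];b=snap("side")["frame"][180:260,290:370]
cv2.imwrite("pics/hover.png",np.hstack([cv2.resize(a,None,fx=4,fy=4,interpolation=2),cv2.resize(b,None,fx=4,fy=4,interpolation=2)]))
E
```

```text
time: 1.8
eef_pos: [461.8, 101.0, 201.9]
tcp_rot: [1.05, 1.303, -1.051]
force: [-0.4, -0.3, 0.5]
gripper_width: 91.5
```

View pics/hover.png

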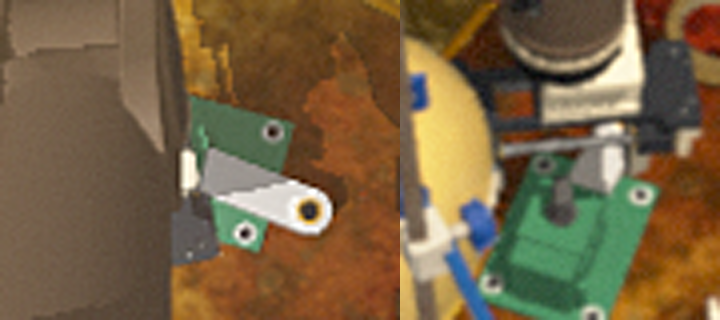

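The hand hides the head from the top camera. In the side view the pin (crop 562,205) is clear below the hand. I'll go down on the triangulated position.

```bash
python3 -m handwheel '[[[0.0006,-0.002,-0.008,0,0,0],[0,0,-0.008,0,0,0],[0,0,-0.008,0,0,0],[0,0,-0.008,0,0,0],[0,0,-0.008,0,0,0],[0,0,-0.008,0,0,0],[0,0,-0.003,0,0,0],[0,0,0,0,0,0]]]' && python3 -m handwheel '[[[0,0,0,0,0,0],[0,0,0,0,0,0],[0,0,0,0,0,0],[0,0,0,0,0,0],[0,0,0,0,0,0],[0,0,0,0,0,0],[0,0,0,0,0,0],[0,0,0,0,0,0]]]' 0 10
python3 - <<'E'
from h import *
o=manip.get_obs();print(o["wrist_torque"].round(2),o["joint_positions"].round(2))
E
```

```text
time: 2.7
eef_pos: [462.5, 98.5, 150.7]
tcp_rot: [1.05, 1.303, -1.052]
force: [-0.8, 0.1, 0.6]
gripper_width: 92.0
time: 3.5
eef_pos: [462.8, 98.7, 151.3]
tcp_rot: [1.051, 1.302, -1.051]
force: [0.6, 0.2, 0.3]
gripper_width: 32.2
[-0.09  0.01  0.02] [-0.63  0.39  0.4   2.12 -0.24  0.67  0.14]
```

```bash
python3 -m handwheel '[[[0,0,0,0,0,0],[0,0,0,0,0,0],[0,0,0,0,0,0],[0,0,0,0,0,0],[0,0,0,0,0,0]]]' 0 50
python3 - <<'E'
from h import *
o=manip.get_obs();print(o["wrist_torque"].round(2))
E
```

```text
time: 4.0
eef_pos: [462.9, 98.7, 151.4]
tcp_rot: [1.051, 1.302, -1.05]
force: [0.5, 0.2, 3.2]
gripper_width: 13.6
[-0.04 -0.09  0.24]
```

Gripped on the flats at 13.6 mm with little lateral force. I'll do the first half swing with a small rise.

```bash
python3 -m handwheel '[[[0,0,0,0,0,0.06],[0,0,0,0,0,0.1],[0,0,0.0002,0,0,0.12],[0,0,0.0002,0,0,0.12],[0,0,0.0002,0,0,0.12],[0,0,0.0002,0,0,0.12],[0,0,0.0002,0,0,0.12]]]' 0 60
python3 - <<'E'
from h import *
o=manip.get_obs();print(o["wrist_torque"].round(2),R.from_rotvec(o["tcp_rot"]).as_matrix()[:,1].round(3),o["joint_positions"].round(2))
E
```

```text
time: 4.7
eef_pos: [463.1, 99.6, 151.9]
tcp_rot: [0.466, 1.52, -0.464]
force: [3.5, 5.4, -9.9]
gripper_width: 13.5
[ 1.28 -1.05 -0.31] [0.559 0.829 0.001] [-0.47  0.37  0.19  2.11 -0.11  0.67  0.77]
```

```bash
python3 -m handwheel '[[[0.0003,0.0006,0,0,0,-0.08],[-0.0002,0,0,0,0,-0.14],[-0.0002,0,0.0003,0,0,-0.145],[-0.0002,0,0.0003,0,0,-0.145],[-0.0002,0,0.0003,0,0,-0.145],[-0.0002,0,0.0003,0,0,-0.145],[-0.0002,0,0.0003,0,0,-0.145],[-0.0002,0,0.0003,0,0,-0.145],[-0.0002,0,0.0003,0,0,-0.145],[-0.0002,0,0.0003,0,0,-0.145]]]' 0 60
python3 - <<'E'
from h import *
o=manip.get_obs();print(o["wrist_torque"].round(2),R.from_rotvec(o["tcp_rot"]).as_matrix()[:,1].round(3),o["joint_positions"].round(2))
E
```

```text
time: 5.7
eef_pos: [460.6, 98.2, 153.8]
tcp_rot: [1.505, 0.983, -1.509]
force: [2.3, -2.6, -13.6]
gripper_width: 13.6
[-0.95 -0.71  0.28] [ 0.916 -0.402 -0.   ] [-0.76  0.41  0.57  2.13 -0.34  0.69 -0.38]
```

```bash
python3 -m handwheel '[[[0.0006,-0.0004,0,0,0,0.08],[0.0002,0.0001,0,0,0,0.14],[0.0002,0.0001,0.0003,0,0,0.145],[0.0002,0.0001,0.0003,0,0,0.145],[0.0002,0.0001,0.0003,0,0,0.145],[0.0002,0.0001,0.0003,0,0,0.145],[0.0002,0.0001,0.0003,0,0,0.145],[0.0002,0.0001,0.0003,0,0,0.145],[0.0002,0.0001,0.0003,0,0,0.145],[0.0002,0.0001,0.0003,0,0,0.145]]]' 0 60
python3 - <<'E'
from h import *
o=manip.get_obs();print(o["wrist_torque"].round(2),R.from_rotvec(o["tcp_rot"]).as_matrix()[:,1].round(3),o["joint_positions"].round(2))
E
```

```text
time: 6.7
eef_pos: [463.5, 100.3, 156.2]
tcp_rot: [0.464, 1.521, -0.464]
force: [4.2, 3.5, -14.7]
gripper_width: 13.4
[ 0.9  -1.02 -0.27] [0.558 0.83  0.   ] [-0.47  0.37  0.19  2.1  -0.11  0.68  0.77]
```

```bash
python3 -m handwheel '[[[0.0008,0.0006,0,0,0,-0.08],[-0.0002,-0.0001,0,0,0,-0.14],[-0.0002,-0.0001,0.0003,0,0,-0.145],[-0.0002,-0.0001,0.0003,0,0,-0.145],[-0.0002,-0.0001,0.0003,0,0,-0.145],[-0.0002,-0.0001,0.0003,0,0,-0.145],[-0.0002,-0.0001,0.0003,0,0,-0.145],[-0.0002,-0.0001,0.0003,0,0,-0.145],[-0.0002,-0.0001,0.0003,0,0,-0.145],[-0.0002,-0.0001,0.0002,0,0,-0.145]]]' 0 60
python3 - <<'E'
from h import *
o=manip.get_obs();print(o["wrist_torque"].round(2),R.from_rotvec(o["tcp_rot"]).as_matrix()[:,1].round(3),o["joint_positions"].round(2))
E
python3 -m handwheel '[[[0.0006,-0.0003,0,0,0,0.08],[0.0002,0.0001,0,0,0,0.14],[0.0002,0.0001,0.0003,0,0,0.145],[0.0002,0.0001,0.0003,0,0,0.145],[0.0002,0.0001,0.0003,0,0,0.145],[0.0002,0.0001,0.0003,0,0,0.145],[0.0002,0.0001,0.0003,0,0,0.145],[0.0002,0.0001,0.0003,0,0,0.145],[0.0002,0.0001,0.0003,0,0,0.145],[0.0002,0.0001,0.0002,0,0,0.145]]]' 0 60
```

```text
time: 7.7
eef_pos: [461.4, 98.6, 158.2]
tcp_rot: [1.504, 0.984, -1.51]
force: [2.4, -1.6, -14.0]
gripper_width: 13.7
[-0.59 -0.23  0.28] [ 0.916 -0.401 -0.002] [-0.76  0.4   0.57  2.12 -0.33  0.71 -0.39]
time: 8.7
eef_pos: [464.2, 100.2, 160.6]
tcp_rot: [0.464, 1.522, -0.465]
force: [1.6, 3.0, -12.6]
gripper_width: 13.6
```

```bash
python3 -m handwheel '[[[0.0003,0.0004,0,0,0,-0.08],[-0.0002,-0.0001,0,0,0,-0.14],[-0.0002,-0.0001,0.0003,0,0,-0.145],[-0.0002,-0.0001,0.0003,0,0,-0.145],[-0.0002,-0.0001,0.0003,0,0,-0.145],[-0.0002,-0.0001,0.0003,0,0,-0.145],[-0.0002,-0.0001,0.0003,0,0,-0.145],[-0.0002,-0.0001,0.0003,0,0,-0.145],[-0.0002,-0.0001,0.0003,0,0,-0.145],[-0.0002,-0.0001,0.0003,0,0,-0.145]]]' 0 60 && python3 -m handwheel '[[[0.0006,-0.0002,0,0,0,0.08],[0.0002,0.0001,0,0,0,0.14],[0.0002,0.0001,0.0003,0,0,0.145],[0.0002,0.0001,0.0003,0,0,0.145],[0.0002,0.0001,0.0003,0,0,0.145],[0.0002,0.0001,0.0003,0,0,0.145],[0.0002,0.0001,0.0003,0,0,0.145],[0.0002,0.0001,0.0003,0,0,0.145],[0.0002,0.0001,0.0003,0,0,0.145],[0.0002,0.0001,0.0003,0,0,0.145]]]' 0 60
python3 - <<'E'
from h import *
b=snap("side")["frame"][180:270,290:370];a=snap("top")["frame"][175:265,225:325]
cv2.imwrite("pics/mid.png",np.hstack([cv2.resize(a,None,fx=4,fy=4,interpolation=2),cv2.resize(b,None,fx=4,fy=4,interpolation=2)]))
E
```

```text
time: 9.7
eef_pos: [461.9, 99.1, 163.0]
tcp_rot: [1.503, 0.985, -1.51]
force: [-0.9, -0.2, -9.0]
gripper_width: 13.7
time: 10.7
eef_pos: [465.3, 99.8, 166.1]
tcp_rot: [0.464, 1.522, -0.465]
force: [0.5, 0.2, -1.5]
gripper_width: 13.7
```

View pics/mid.png

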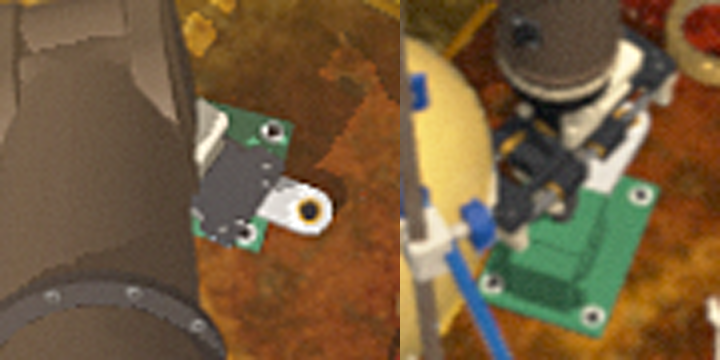

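Block bolts are at the same pixels as before (top crop (272,131) and (244,232), side crop (640,195) and (591,315)), so the block hasn't moved. Continuing with faster rise.

```bash
python3 -m handwheel '[[[0,0,0,0,0,-0.08],[-0.0002,-0.0001,0.0002,0,0,-0.14],[-0.0002,-0.0001,0.0005,0,0,-0.145],[-0.0002,-0.0001,0.0006,0,0,-0.145],[-0.0002,-0.0001,0.0007,0,0,-0.145],[-0.0002,-0.0001,0.0007,0,0,-0.145],[-0.0002,-0.0001,0.0007,0,0,-0.145],[-0.0002,0,0.0007,0,0,-0.145],[-0.0002,0,0.0007,0,0,-0.145],[-0.0003,0,0.0007,0,0,-0.145]]]' 0 60 && python3 -m handwheel '[[[0.0002,0,0,0,0,0.08],[0.0002,0.0001,0.0002,0,0,0.14],[0.0002,0.0001,0.0006,0,0,0.145],[0.0002,0.0001,0.0007,0,0,0.145],[0.0002,0.0001,0.0007,0,0,0.145],[0.0002,0.0001,0.0007,0,0,0.145],[0.0002,0.0001,0.0007,0,0,0.145],[0.0002,0,0.0007,0,0,0.145],[0.0002,0,0.0007,0,0,0.145],[0.0003,0,0.0007,0,0,0.145]]]' 0 60
```

```text
time: 11.8
eef_pos: [462.2, 99.5, 170.7]
tcp_rot: [1.507, 0.983, -1.513]
force: [0.6, 0.0, -13.8]
gripper_width: 13.9
time: 12.8
eef_pos: [464.8, 100.1, 176.3]
tcp_rot: [0.466, 1.522, -0.469]
force: [1.3, 1.1, -13.5]
gripper_width: 13.8
```

```bash
python3 -m handwheel '[[[0,0.0002,0,0,0,-0.08],[-0.0002,-0.0001,0.0003,0,0,-0.14],[-0.0002,-0.0001,0.0006,0,0,-0.145],[-0.0002,-0.0001,0.0007,0,0,-0.145],[-0.0002,-0.0001,0.0007,0,0,-0.145],[-0.0002,-0.0001,0.0007,0,0,-0.145],[-0.0002,-0.0001,0.0007,0,0,-0.145],[-0.0002,0,0.0007,0,0,-0.145],[-0.0002,0,0.0007,0,0,-0.145],[-0.0003,0,0.0007,0,0,-0.145]]]' 0 60 && python3 -m handwheel '[[[0.0002,0,0,0,0,0.08],[0.0002,0.0001,0.0002,0,0,0.14],[0.0002,0.0001,0.0006,0,0,0.145],[0.0002,0.0001,0.0007,0,0,0.145],[0.0002,0.0001,0.0007,0,0,0.145],[0.0002,0.0001,0.0007,0,0,0.145],[0.0002,0.0001,0.0007,0,0,0.145],[0.0002,0,0.0007,0,0,0.145],[0.0002,0,0.0007,0,0,0.145],[0.0003,0,0.0007,0,0,0.145]]]' 0 60 && python3 -m handwheel '[[[0,0.0002,0,0,0,-0.08],[-0.0002,-0.0001,0.0003,0,0,-0.14],[-0.0002,-0.0001,0.0006,0,0,-0.145],[-0.0002,-0.0001,0.0007,0,0,-0.145],[-0.0002,-0.0001,0.0007,0,0,-0.145],[-0.0002,-0.0001,0.0007,0,0,-0.145],[-0.0002,-0.0001,0.0007,0,0,-0.145],[-0.0002,0,0.0007,0,0,-0.145],[-0.0002,0,0.0007,0,0,-0.145],[-0.0003,0,0.0007,0,0,-0.145]]]' 0 60
```

```text
time: 13.8
eef_pos: [462.2, 99.6, 182.0]
tcp_rot: [1.506, 0.983, -1.514]
force: [-0.6, 0.5, -14.2]
gripper_width: 13.7
time: 14.8
eef_pos: [464.9, 100.3, 187.7]
tcp_rot: [0.466, 1.523, -0.469]
force: [0.5, 1.7, -14.0]
gripper_width: 13.3
time: 15.8
eef_pos: [462.3, 99.7, 193.4]
tcp_rot: [1.506, 0.983, -1.514]
force: [-0.6, -0.3, -13.1]
gripper_width: 13.4
```

```bash
python3 -m handwheel '[[[0.0002,0,0,0,0,0.08],[0.0002,0.0001,0.0002,0,0,0.14],[0.0002,0.0001,0.0006,0,0,0.145],[0.0002,0.0001,0.0007,0,0,0.145],[0.0002,0.0001,0.0007,0,0,0.145],[0.0002,0.0001,0.0007,0,0,0.145],[0.0002,0.0001,0.0007,0,0,0.145],[0.0002,0,0.0007,0,0,0.145],[0.0002,0,0.0007,0,0,0.145],[0.0003,0,0.0007,0,0,0.145]]]' 0 60 && python3 -m handwheel '[[[0,0.0002,0,0,0,-0.08],[-0.0002,-0.0001,0.0003,0,0,-0.14],[-0.0002,-0.0001,0.0006,0,0,-0.145],[-0.0002,-0.0001,0.0007,0,0,-0.145],[-0.0002,-0.0001,0.0007,0,0,-0.145],[-0.0002,-0.0001,0.0007,0,0,-0.145],[-0.0002,-0.0001,0.0007,0,0,-0.145],[-0.0002,0,0.0007,0,0,-0.145],[-0.0002,0,0.0007,0,0,-0.145],[-0.0003,0,0.0007,0,0,-0.145]]]' 0 60 && python3 -m handwheel '[[[0.0002,0,0,0,0,0.08],[0.0002,0.0001,0.0004,0,0,0.1],[0.0002,0.0001,0.0007,0,0,0.1],[0.0002,0.0001,0.0007,0,0,0.1],[0.0002,0.0001,0.0007,0,0,0.1],[0.0002,0.0001,0.0007,0,0,0.1],[0.0002,0.0001,0.0007,0,0,0.1],[0.0002,0,0.0007,0,0,0.1],[0.0002,0,0.0007,0,0,0.1],[0,0,0.0007,0,0,0.1]]]' 0 60
```

```text
time: 16.8
eef_pos: [466.2, 100.5, 200.4]
tcp_rot: [0.467, 1.52, -0.468]
force: [0.3, 0.2, -1.4]
gripper_width: 13.6
time: 17.8
eef_pos: [464.4, 100.3, 206.3]
tcp_rot: [1.51, 0.982, -1.51]
force: [0.3, -0.8, -2.2]
gripper_width: 13.7
time: 18.8
eef_pos: [466.2, 100.8, 212.2]
tcp_rot: [0.778, 1.427, -0.779]
force: [0.6, 0.4, -1.1]
gripper_width: 13.5
```

```bash
python3 -m handwheel '[[[0,0,0.002,0,0,0],[0,0,0.003,0,0,0],[0,0,0.005,0,0,0],[0,0,0.008,0,0,0],[0,0,0.01,0,0,0],[0,0,0.015,0,0,0],[0,0,0.015,0,0,0],[0,0,0.01,0,0,0]]]' 0 60
python3 - <<'E'
from h import *
o=manip.get_obs();print(R.from_rotvec(o["tcp_rot"]).as_matrix()[:,1].round(3),o["joint_positions"].round(2))
b=snap("side")["frame"][150:270,280:380];a=snap("top")["frame"][160:280,225:325]
cv2.imwrite("pics/up.png",np.hstack([cv2.resize(a,None,fx=4,fy=4,interpolation=2),cv2.resize(b,None,fx=4,fy=4,interpolation=2)]))
E
```

```text
time: 19.6
eef_pos: [466.8, 100.9, 282.1]
tcp_rot: [0.779, 1.426, -0.777]
force: [0.9, 0.7, -1.5]
gripper_width: 13.3
[0.841 0.541 0.002] [-0.61  0.2   0.34  1.96 -0.08  0.99  0.34]
```

View pics/up.png

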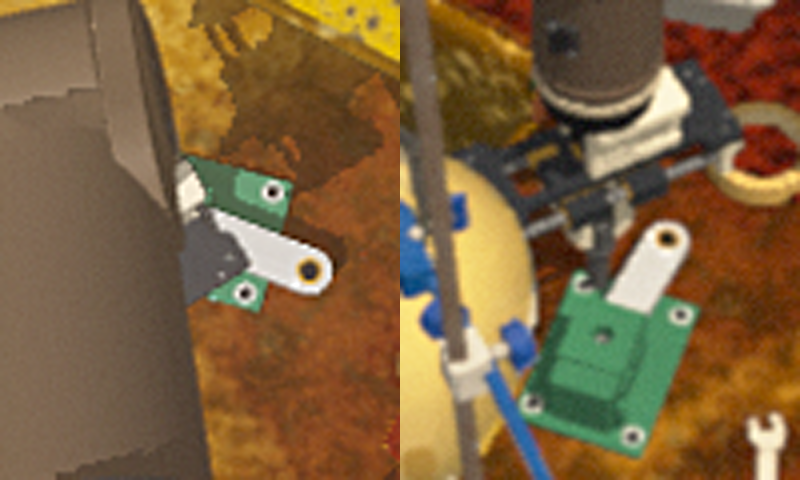

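The pin is out and held (side crop 600,255); the bore is open and the link still in place. Carrying the pin to the pan.

```bash
python3 -m handwheel '[[[0,-0.02,0,0,0,-0.057],[0,-0.04,0,0,0,-0.057],[0,-0.048,0,0,0,-0.057],[0,-0.048,0,0,0,-0.057],[0,-0.048,0,0,0,-0.057],[0,-0.048,0,0,0,-0.057],[0,-0.048,0,0,0,-0.057],[0,-0.048,0,0,0,-0.057],[0,-0.048,0,0,0,-0.057],[0,-0.047,0,0,0,-0.057]]]' 0 60 && python3 -m handwheel '[[[0,-0.01,-0.01,-0.1,0,0],[0,0,-0.02,-0.1,0,0],[0,0,-0.02,-0.1,0,0],[0,0,-0.02,-0.1,0,0],[0,0,-0.01,-0.1,0,0],[0,0,-0.01,-0.1,0,0],[0,0,0,0,0,0],[0,0,0,0,0,0]]]' 0 60;  python3 - <<'E'
from h import *
o=manip.get_obs();print(R.from_rotvec(o["tcp_rot"]).as_matrix().round(3),o["joint_positions"].round(2))
f=snap("top");a=f["frame"][170:290,360:490];b=snap("side")["frame"][70:190,300:420]
cv2.imwrite("pics/pan.png",np.hstack([cv2.resize(a,None,fx=3,fy=3,interpolation=2),cv2.resize(b,None,fx=3,fy=3,interpolation=2)]))
E
```

```text
time: 20.7
eef_pos: [465.2, -344.6, 279.8]
tcp_rot: [1.21, 1.209, -1.211]
force: [1.2, -0.4, -1.3]
gripper_width: 13.9
time: 21.5
eef_pos: [465.9, -352.0, 190.2]
tcp_rot: [0.754, 0.761, -1.435]
force: [-0.4, -0.0, -2.4]
gripper_width: 13.5
[[-0.002  1.     0.004]
 [-0.564  0.002 -0.826]
 [-0.826 -0.004  0.564]] [-0.42  0.61  0.98  2.1   0.12  0.42  0.3 ]
```

View pics/pan.png

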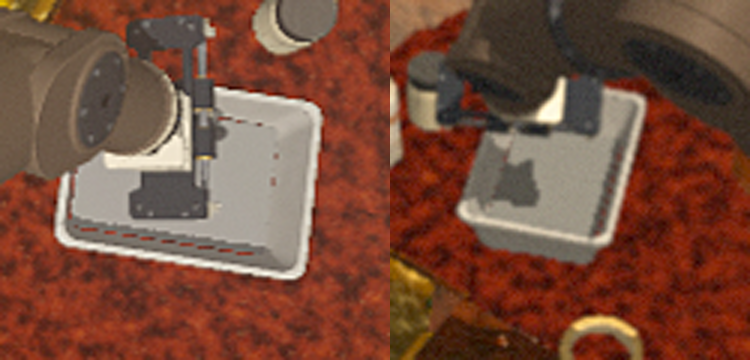

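The hand is over the pan, within its rim, and the jar is clear of it. Lowering.

```bash
python3 -m handwheel '[[[0,0,-0.01,0,0,0],[0,0,-0.01,0,0,0],[0,0,-0.01,0,0,0],[0,0,-0.01,0,0,0],[0,0,-0.008,0,0,0],[0,0,-0.006,0,0,0],[0,0,-0.004,0,0,0],[0,0,-0.001,0,0,0],[0,0,0,0,0,0]]]' 0 60
```

```text
time: 22.5
eef_pos: [466.5, -352.2, 131.5]
tcp_rot: [0.754, 0.759, -1.434]
force: [-0.4, 1.3, -1.3]
gripper_width: 13.8
```

```bash
python3 -m handwheel '[[[0,0,-0.001,0,0,0],[0,0,-0.001,0,0,0],[0,0,-0.001,0,0,0],[0,0,0,0,0,0]]]' 0 60
```

```text
time: 22.9
eef_pos: [466.5, -352.1, 128.4]
tcp_rot: [0.755, 0.759, -1.433]
force: [0.3, 0.8, -1.5]
gripper_width: 13.5
```

```bash
python3 -m handwheel '[[[0,0,-0.001,0,0,0],[0,0,-0.001,0,0,0],[0,0,-0.001,0,0,0],[0,0,-0.001,0,0,0],[0,0,0,0,0,0]]]' 0 60
```

```text
time: 23.4
eef_pos: [466.4, -352.1, 124.3]
tcp_rot: [0.755, 0.759, -1.434]
force: [-0.4, 0.5, -1.1]
gripper_width: 13.6
```

```bash
python3 -m handwheel '[[[0,0,-0.001,0,0,0],[0,0,-0.001,0,0,0],[0,0,-0.001,0,0,0],[0,0,-0.001,0,0,0],[0,0,0,0,0,0]]]' 0 60
```

```text
time: 23.9
eef_pos: [466.4, -352.1, 120.4]
tcp_rot: [0.755, 0.759, -1.434]
force: [-0.5, 1.8, 1.5]
gripper_width: 13.5
```

Light contact. Releasing with a partial opening, then backing off along the tool axis.

```bash
python3 -m handwheel '[[[0,0,0,0,0,0],[0,0,0,0,0,0],[0,0,0,0,0,0],[0,0,0,0,0,0],[0,0,0,0,0,0]]]' 0.5 40 && python3 -m handwheel '[[[0,0.01,0.015,0,0,0],[0,0.015,0.025,0,0,0],[0,0.02,0.03,0,0,0],[0,0.025,0.03,0.1,0,0],[0,0.03,0.03,0.1,0,0],[0,0.04,0,0.1,0,0],[0,0.045,0,0.1,0,0],[0,0.045,0,0.1,0,0],[0,0.045,0,0.1,0,0],[0,0.045,-0.01,0,0,0]]]'
python3 - <<'E'
from h import *
f=snap("top");a=f["frame"][170:290,360:490];b=snap("side")["frame"][70:190,300:420]
cv2.imwrite("pics/pan2.png",np.hstack([cv2.resize(a,None,fx=3,fy=3,interpolation=2),cv2.resize(b,None,fx=3,fy=3,interpolation=2)]))
o=manip.get_obs();print(R.from_rotvec(o["tcp_rot"]).as_matrix().round(3),o["joint_positions"].round(2))
E
```

```text
time: 24.4
eef_pos: [466.5, -352.1, 120.5]
tcp_rot: [0.755, 0.759, -1.434]
force: [-0.1, 0.3, -1.1]
gripper_width: 44.9
time: 25.4
eef_pos: [467.0, -33.1, 242.0]
tcp_rot: [1.216, 1.208, -1.207]
force: [0.3, -0.4, -0.3]
gripper_width: 45.9
[[-0.002  1.     0.009]
 [ 0.002  0.009 -1.   ]
 [-1.    -0.002 -0.002]] [-0.68  0.28  0.78  2.06 -0.26  0.9   0.25]
```

View pics/pan2.png

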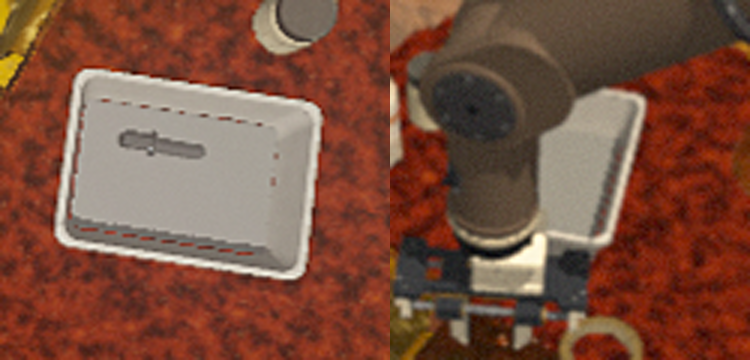

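The pin lies flat in the pan (crop 160,145), level with its long side. Next, the link.

```bash
python3 -m handwheel '[[[-0.004,0.012,-0.01,0,0,-0.06],[-0.005,0.012,-0.02,0,0,-0.07],[-0.005,0.012,-0.02,0,0,-0.07],[-0.005,0.012,-0.02,0,0,-0.07],[-0.004,0.012,-0.02,0,0,-0.06],[-0.004,0.012,-0.005,0,0,-0.05],[0,0,0,0,0,0]]]' 0.75 40
python3 - <<'E'
from h import *
o=manip.get_obs();print(R.from_rotvec(o["tcp_rot"]).as_matrix()[:,1].round(3))
E
```

```text
time: 26.2
eef_pos: [438.4, 40.7, 144.5]
tcp_rot: [1.478, 1.008, -1.483]
force: [0.6, -0.4, -0.5]
gripper_width: 68.6
[ 0.93  -0.367 -0.002]
```

```bash
python3 -m handwheel '[[[0.001,-0.001,-0.01,0,0,0],[0.0004,-0.0007,-0.01,0,0,0],[0,0,-0.01,0,0,0],[0,0,-0.01,0,0,0],[0,0,-0.006,0,0,0],[0,0,-0.002,0,0,0],[0,0,0,0,0,0]]]' 0.75 10 && python3 -m handwheel '[[[0,0,0,0,0,0],[0,0,0,0,0,0],[0,0,0,0,0,0],[0,0,0,0,0,0],[0,0,0,0,0,0],[0,0,0,0,0,0]]]' 0 10
```

```text
time: 26.9
eef_pos: [440.8, 38.0, 97.2]
tcp_rot: [1.481, 1.007, -1.482]
force: [0.2, -0.1, 0.6]
gripper_width: 69.0
time: 27.5
eef_pos: [440.6, 38.3, 97.5]
tcp_rot: [1.481, 1.007, -1.481]
force: [-1.8, 1.7, 2.5]
gripper_width: 35.9
```

```bash
python3 -m handwheel '[[[0,0,0,0,0,0],[0,0,0,0,0,0],[0,0,0,0,0,0]]]' 0 45
python3 - <<'E'
from h import *
print(manip.get_obs()["wrist_torque"].round(2))
E
```

```text
time: 27.8
eef_pos: [440.6, 38.3, 97.4]
tcp_rot: [1.481, 1.007, -1.482]
force: [-3.2, 0.1, 3.4]
gripper_width: 35.3
[0.17 0.73 0.21]
```

```bash
python3 -m handwheel '[[[-0.0007,-0.0019,0,0,0,0],[-0.0011,-0.0028,0,0,0,0],[-0.0015,-0.0037,0,0,0,0],[-0.0015,-0.0037,0,0,0,0],[-0.0015,-0.0037,0,0,0,0]]]' 0 45
```

```text
time: 28.3
eef_pos: [434.3, 21.7, 97.4]
tcp_rot: [1.481, 1.006, -1.482]
force: [-0.3, -0.1, -3.9]
gripper_width: 35.7
```

```bash
python3 -m handwheel '[[[-0.0022,-0.0056,0,0,0,0],[-0.0029,-0.0074,0,0,0,0],[-0.0037,-0.0093,0,0,0,0],[-0.0037,-0.0093,0,0,0,0],[-0.0037,-0.0093,0,0,0,0],[-0.0037,-0.0093,0,0,0,0],[-0.0037,-0.0093,0.005,0,0,0],[-0.0037,-0.01,0.02,0,0,0],[0,-0.01,0.03,0,0,0],[0,-0.01,0.03,0,0,0]]]' 0 45
python3 - <<'E'
from h import *
o=manip.get_obs();print(R.from_rotvec(o["tcp_rot"]).as_matrix()[:,1].round(3),o["joint_positions"].round(2))
E
```

```text
time: 29.3
eef_pos: [406.3, -68.3, 183.4]
tcp_rot: [1.481, 1.006, -1.484]
force: [1.1, 1.0, -3.1]
gripper_width: 35.5
[ 0.929 -0.369 -0.001] [-0.65  0.3   0.85  2.24 -0.34  0.73  0.07]
```

```bash
python3 -m handwheel '[[[-0.001,-0.02,0,0,0,0.03],[-0.001,-0.035,0,0,0,0.03],[-0.001,-0.04,0,0,0,0.03],[-0.001,-0.04,0,0,0,0.03],[-0.001,-0.04,0,0,0,0.03],[-0.001,-0.04,0,0,0,0.03],[-0.001,-0.04,0,0,0,0.03],[-0.001,-0.035,0,0,0,0.03],[-0.001,-0.025,0,0,0,0.03],[-0.001,-0.012,0,0,0,0.02]]]' 0 45 && python3 -m handwheel '[[[0,0,0,0,0,0],[0,0,0,0,0,0]]]'
python3 - <<'E'
from h import *
o=manip.get_obs();print(R.from_rotvec(o["tcp_rot"]).as_matrix()[:,1].round(3),o["joint_positions"].round(2))
f=snap("top");a=f["frame"][170:290,360:490];b=snap("side")["frame"][70:190,300:420]
cv2.imwrite("pics/pan3.png",np.hstack([cv2.resize(a,None,fx=3,fy=3,interpolation=2),cv2.resize(b,None,fx=3,fy=3,interpolation=2)]))
E
```

```text
time: 30.3
eef_pos: [395.6, -397.4, 182.8]
tcp_rot: [1.273, 1.165, -1.276]
force: [-0.6, 0.9, -2.9]
gripper_width: 35.5
time: 30.5
eef_pos: [396.7, -393.7, 182.3]
tcp_rot: [1.274, 1.167, -1.274]
force: [-0.3, 0.3, -3.8]
gripper_width: 35.8
[ 0.996 -0.088 -0.001] [ 0.2   0.51  0.69  1.9  -0.42  0.87  1.01]
```

View pics/pan3.png

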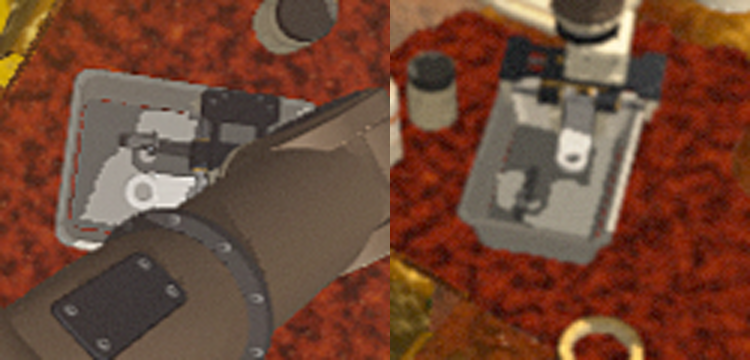

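The link is over the pan, parallel to its long side and clear of the pin. Lowering.

```bash
python3 -m handwheel '[[[0,-0.004,-0.012,0,0,0],[0,0,-0.015,0,0,0],[0,0,-0.015,0,0,0],[0,0,-0.015,0,0,0],[0,0,-0.015,0,0,0],[0,0,-0.012,0,0,0],[0,0,-0.007,0,0,0],[0,0,-0.004,0,0,0],[0,0,0,0,0,0]]]' 0 45
```

```text
time: 31.5
eef_pos: [397.2, -398.2, 87.1]
tcp_rot: [1.273, 1.167, -1.273]
force: [-0.0, 0.6, -2.7]
gripper_width: 35.3
```

```bash
python3 -m handwheel '[[[0,0,-0.003,0,0,0],[0,0,-0.002,0,0,0],[0,0,0,0,0,0]]]' 0 45
```

```text
time: 31.8
eef_pos: [397.3, -398.1, 82.5]
tcp_rot: [1.273, 1.167, -1.273]
force: [0.1, -0.1, -3.7]
gripper_width: 35.4
```

Release, then lift off and move away for the final check.

```bash
python3 -m handwheel '[[[0,0,0,0,0,0],[0,0,0,0,0,0],[0,0,0,0,0,0],[0,0,0,0,0,0]]]' 0.5 40 && python3 -m handwheel '[[[0,0,0.008,0,0,0],[0,0,0.015,0,0,0],[0,0,0.025,0,0,0],[0,0,0.035,0,0,0],[0,0,0.035,0,0,0],[0,0,0.03,0,0,0],[0,0.04,0,0,0,0],[0,0.045,0,0,0,0],[0,0.045,0,0,0,0],[0,0.045,0,0,0,0]]]' && python3 -m handwheel '[[[0,0.045,0,0,0,0],[0,0.045,0,0,0,0],[0,0.045,0,0,0,0],[0,0.03,0,0,0,0],[0,0,0,0,0,0],[0,0,0,0,0,0],[0,0,0,0,0,0]]]'
python3 - <<'E'
from h import *; import pickle
f=snap("top")["frame"];s=snap("side")["frame"]
a=f[140:300,230:490]
cv2.imwrite("pics/fin.png",np.vstack([cv2.resize(a,(780,480),interpolation=2)]))
for n,i in(("top",f),("side",s)):
    p=pickle.load(open(n+"0.pkl","rb"))["frame"]
    for w,(x,y,X,Y) in {"spanner":(208,250,264,268),"screwdriver":(190,218,206,282),"bottle":(418,138,452,190)}.items():
        if n=="top":print(w,cv2.absdiff(i,p)[y:Y,x:X].mean().round(1))
    g=lambda m:np.argwhere(cv2.inRange(cv2.cvtColor(m,cv2.COLOR_BGR2HSV),(65,80,30),(90,255,255))[190:265,295:370] if n=="side" else cv2.inRange(cv2.cvtColor(m,cv2.COLOR_BGR2HSV),(65,80,30),(90,255,255))[180:250,235:325])
    print(n,g(p).mean(0),g(i).mean(0),len(g(p)),len(g(i)))
E
```

```text
time: 32.2
eef_pos: [397.4, -398.3, 82.7]
tcp_rot: [1.273, 1.166, -1.273]
force: [0.5, 0.7, 0.6]
gripper_width: 45.9
time: 33.2
eef_pos: [396.9, -221.8, 231.5]
tcp_rot: [1.275, 1.165, -1.273]
force: [1.5, 0.8, 0.3]
gripper_width: 46.0
time: 33.9
eef_pos: [397.4, -59.3, 231.0]
tcp_rot: [1.275, 1.165, -1.274]
force: [-0.2, -0.5, 0.3]
gripper_width: 45.9
spanner 3.0
screwdriver 17.5
bottle 3.3
top [31.68881119 33.19230769] [38.66495507 40.05134788] 286 779
side [52.40166493 35.81061394] [50.29185318 36.28290063] 961 1117
```

View pics/fin.png

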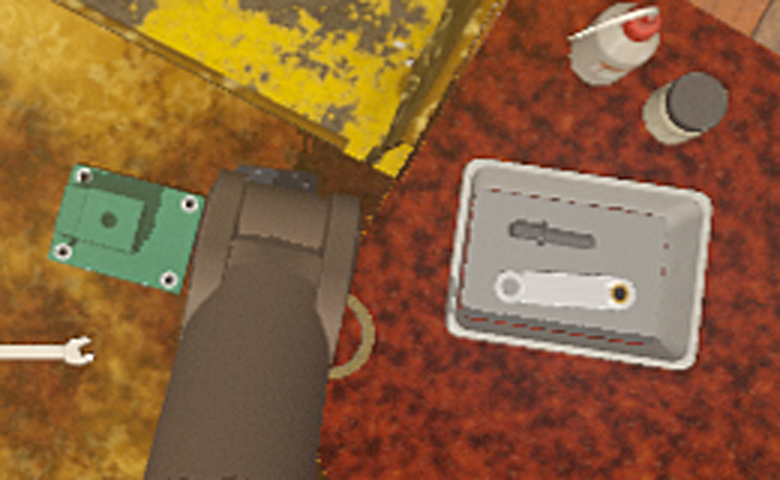

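Pin and link both lie on the pan floor at (552,235) and (565,290). The block's bolts, at (83,176) and (168,280), match their first positions to within about 0.3 px. Handing in.

```bash
python3 -c "
from cell import manip
print(manip.finish_job())"
```

```text
the job is handed in; nothing more can be done
None
```

The job is handed in: both the pin and the link are lying flat in the pan, which stayed upright. It took about 34 s of robot time. I twisted the pin free in swings of about 1.4 rad. The pull read at most about 15 N at the end of each swing, well below the 27 N that would lift the block. Then I laid the pin in the pan, drew the link straight out of the fork along its length and set it beside the pin.

**Block:** in the last picture its corner bolts match their starting pixels to within about 0.3 px, so it was neither lifted nor dragged. A colour-mask comparison of the block before and after disagreed (286 against 779 pixels in the top view). I put that down to the hand's shadow at the start and went by the bolt positions.

**Bystanders:** the spanner and wash bottle areas look unchanged. The screwdriver area differed more (17.5 against about 3 grey levels), probably also a moved shadow; I didn't look at it again. The jar looked undisturbed by eye. The tape was half hidden behind the arm in the last picture, and the marker and beaker were not checked. The robot never went near any of these.

**Link:** I released it about 12 mm above the pan floor, so it dropped that last bit and came to rest flat.

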